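Hold a lug plate flush on tilted work for tacking

TASK

Pick up the lug plate from the bench by its upright lug and bring it, lug outward, onto the sloping top face of the box section in the tilting vise; tilt it to the slope and feel it down until the foot lies flush, centred on the face, with the lug running straight up and down the slope. Finish while still gripping it and pressing it on (about 10 N), ready to be tack-welded: do not let go. Do not shift the vise's setting, and leave the punch, the die and the oil can where they stand.

Things in the scene. Friction and masses are not known exactly. Their poses are not given: they have to be found in the camera images.
- lug_center (a point): Centre of the loose bright steel lug plate (0.2 kg, stands on its foot), 23 mm above its underside. Foot 60 x 40 x 6 mm; on its middle an upright lug 10 mm thick, 36 mm wide, round top, cross hole; 46 mm high in all. x: along the 60 mm side and the lug's width; y: through the lug's thickness (the way to grip it); z: up out of the foot. Same either way round.
- face (a point): Centre of the sloping top face (80 x 120 mm) of a dark steel box section clamped in the tilting vise, 14 mm proud of the jaws. x: up the slope (80 mm side); y: level, along the box section (120 mm); z: outward normal, leaning to the robot's side. Slope differs each time, 15 to 36 degrees from level; the point is 140 to 170 mm above the bench.
- vise: Heavy grey tilting vise, base 250 x 110 mm, bolted down; origin under the base's centre, x towards its uphill end, y along its level hinge axis and the box section. Locked; ordinary pushes do not shift it. A curved quadrant stands behind the uphill jaw on the +y side, up to 195 mm above the bench; screw and cross bar at the downhill end, lower than the face.
- punch: Bystander: loose dark steel punch with a flange, 42 mm across and 55 mm high; origin at its underside.
- die: Bystander: loose dark steel die ring, 54 mm across and 28 mm high; origin at its underside.
- oiler: Bystander: loose metal oil can, 72 mm across, with a thin spout, 170 mm high in all; origin at its underside.
Not all that is in view belongs to the job. Of the things that look like the part that bears lug_center, take the one that is farthest to the robot's right at the start.

How it is judged:
By the outcome, as a careful person would: the job done as asked, in the order asked, and still so for the second after the job is handed in, while the arm keeps its last pose, push and grip.
It also fails if it takes over 35 s, if anything falls off the work surface, if the arm or the gripper's body presses on something with over 40 N, if the wrist force passes 120 N, or if a joint passes its speed limit or range.

ROBOT

A 6-joint arm with a two-finger parallel gripper is mounted at the origin on the work surface. World frame = base frame: x ahead of the robot, y to its left, z up, the work surface at z = 0. Lengths are in m, angles in rad, forces in N, time in s.
With the tool pointing down it reaches from about 0.35 to 0.975 m from the base axis. Payload 4.9 kg.
Tool frame: the origin (TCP) lies at the very end of the fingers, on their centre line; the grasp point (between the pads) lies 19 mm behind it; z points along the fingers, x is the direction in which the jaws open and shut, and the axes are right-handed (so a half turn about z gives the same grasp; the last joint's range is limited). The gripper opens to 85 mm and grips with 20 to 120 N. Pads are 22 mm wide; open, the fingers measure 114 mm over their backs; the gripper's body (76 mm by 85 mm) begins 54 mm behind the grasp point. The pads swing forward as they close: fully open they stand 13 mm farther back than shut.
Start: joints at [0.982, 0.053, 1.613, -0, 1.476, -0.119], TCP at [0.283, 0.557, 0.231] pointing down, gripper open.
Joint ranges: [-3.01, 3.01], [-1.01, 2.22], [0.06, 2.58], [-1.02, 4.17], [0.09, 2.62], [-3.14, 3.14]. Speed limits (rad/s): [2.57, 2.57, 3.14, 3.14, 3.14, 3.14].

INTERFACE

Orientations are given as a rotation vector (axis times angle).
In Python, from station import monitor, imaging, ticket gives the robot as it stands.
- The arm moves only by the tool step_arm, never from a script. Its argument "targets" is one flat list of numbers, 4 for each row, row after row: the shift along the tool's x, y, z in m, then the turn about the tool's z in rad. In form: [tx, ty, tz, roll, tx, ty, tz, roll, ...]. A call has 1 to 12 rows; each row is the pose to reach, as a shift and turn from the pose measured when the call began, along the tool's axes at that moment; what a row does not reach only later rows make up. A row lasts 1/12 s, in which the tool goes at most 41.7 mm and 7.16 degrees, less where a joint would pass 70% of its speed; a pose out of reach is approached as far as the arm can. A call with a gripper value outside its range is refused whole. "grip" is the finger opening in m, from 0 to 0.0854, set as the call begins (left out, the last holds). The fingers move at their own pace and stop on an object; "force" is the grip in N (left out, the last holds). Time passes only in rows, so rows that repeat a pose let the fingers close. It gives the time, the measured TCP pose, the force and the opening at its end, in the units of the state.
- monitor.get_obs(): the state, without advancing time (a new reading comes with each control period).
- imaging.get_image(name): name is "scene" or "top" or "wrist"; returns a dict with "color" (384x512x3 uint8, red, green, blue), "depth" (384x512 float32, m along the optical axis (not along the pixel's ray), 0 where there is no reading), "fov_y" (degrees; the focal length in pixels is half the picture's height over the tangent of half this angle, whatever the lens; pixels are square), "cx", "cy" (the principal point, pixels), "k1" (the pictures are not rectified: a ray, as slopes to the right and down, at radius r is drawn at 1 + k1 r^2 times it, then the intrinsics apply), "R" (3x3) and "t" (3): a world point X has camera coordinates R X + t. Camera axes: x right, y down, z forward; pixel columns grow to the right and rows downward; lengths in m; the calibration is good to about 2 mm. A picture is of the moment at which its call begins.
- ticket.finish_job(): hands the job in, once; it reports no verdict.
Trained networks look in a picture, given as the dict that the camera call returned (one of the last four; its "shot" number tells which), for a name from the list of things; names that differ only in an ending like _2 or _b are one class to them, and where a whole thing is asked for, a point or a joint stands for the part that bears it (a point fixed in the world has none). Each returns a list of dicts, best first, with "score" (0 to 1); they miss things now and then, are a little off and sometimes report something else, mostly with a low value. They report only what shows in the picture. A call takes as long as a camera call. They do not tell look-alikes from the thing itself.
- imaging.search_frame(name, picture): "uv" ([column, row] in pixels, amid what is visible of it).
- imaging.mark_of(name, picture): "uv" ([column, row] in pixels: a listed point, or the origin of a listed thing).
The state is a dict: "t": time; "q": joint angles; "dq": joint speeds; "effort": joint torques, N m; "tool_pos": TCP position; "tool_rot": TCP orientation; "contact_force": force on the tool from outside, world axes, zero at the start; "wrist_torque": the same for the moment, N m; "opening": finger opening in m.
Only numpy, scipy, OpenCV 4.12 (cv2) and the standard library are available. Lean on these libraries where they do the work, as an engineer would, in place of code of your own. Each camera call takes 0.05 s, during which the arm holds its last target.

## Working session

There is one attempt and no reset: what is moved stays moved. The work goes in short steps, Python scripts to look and compute and a tool call to move; the robot and the scene stay as the last step left them, time stands still between calls to the robot, and variables do not carry over. Pictures are saved under pics/ and viewed, and the job is handed in when it is done.

Besides the shell and the picture viewer there is one more tool, called after ">>>" by a JSON object that holds its "fn" and its "kwargs", one argument or row to a line. step_arm: Moves the arm, as the interface text tells. Its arguments: {"type":"object","properties":{"targets":{"type":"array","items":{"type":"number"}},"grip":{"type":"number"},"force":{"type":"number"}},"required":["targets"]}

```bash
ls; mkdir -p pics; cat > h.py <<'E'
import numpy as np, cv2
from scipy.spatial.transform import Rotation as Ro
from station import monitor, imaging, ticket
def K(im):
    h,w=im["color"].shape[:2]; f=h/2/np.tan(np.radians(im["fov_y"])/2)
    return f
def slopes(im,uv):
    uv=np.atleast_2d(np.asarray(uv,float)); f=K(im)
    d=(uv-[im["cx"],im["cy"]])/f
    s=d.copy()
    for _ in range(20):
        s=d/(1+im["k1"]*(s**2).sum(1,keepdims=True))
    return s
def world(im,uv,z=None,dep=None):
    s=slopes(im,uv); R=np.array(im["R"]);t=np.array(im["t"])
    ray=np.c_[s,np.ones(len(s))]
    if dep is None and z is None:
        u=np.round(np.atleast_2d(uv)).astype(int); dep=im["depth"][u[:,1],u[:,0]]
    if z is not None:
        c=-R.T@t; d=ray@R
        return c+d*((z-c[2])/d[:,2])[:,None]
    return (ray*np.reshape(dep,(-1,1))-t)@R
def cloud(im):
    h,w=im["depth"].shape
    vv,uu=np.mgrid[:h,:w]
    uv=np.c_[uu.ravel(),vv.ravel()]
    P=world(im,uv,dep=im["depth"].ravel()).reshape(h,w,3)
    P[im["depth"]==0]=np.nan
    return P
def proj(im,X):
    X=np.atleast_2d(X); c=X@np.array(im["R"]).T+np.array(im["t"]); s=c[:,:2]/c[:,2:]
    return s*(1+im["k1"]*(s**2).sum(1,keepdims=True))*K(im)+[im["cx"],im["cy"]]
def save(n,im): cv2.imwrite(f"pics/{n}.png",im["color"][:,:,::-1])
E
python3 - <<'E'
from h import *
np.set_printoptions(precision=4,suppress=True)
print(monitor.get_obs())
for n in ["scene","top","wrist"]:
    im=imaging.get_image(n); save(n+"0",im); np.savez(f"{n}0.npz",**im)
    print(n,im["fov_y"],im["k1"],im["cx"],im["cy"],-np.array(im["R"]).T@im["t"])
    for o in ["lug_center","face","vise","punch","die","oiler"]:
        r=imaging.mark_of(o,im)
        for d in r[:5]: print(o,d["uv"],round(d["score"],2),world(im,[d["uv"]])[0])
E
```

```text
pics
{'t': 0.0, 'q': array([ 0.982 ,  0.0533,  1.6143,  0.    ,  1.476 , -0.119 ]), 'dq': array([-0.0001, -0.0013, -0.001 ,  0.0002, -0.002 ,  0.0001]), 'effort': array([ -0.    , -39.3682, -37.0181,  -0.0001,   0.0069,   0.    ]), 'tool_pos': array([0.2826, 0.5568, 0.2301]), 'tool_rot': array([ 2.6767,  1.643 , -0.003 ]), 'contact_force': array([ 0.2178, -0.2478,  0.2345]), 'wrist_torque': array([-0.0407, -0.0036, -0.008 ]), 'opening': 0.08560113917320437}
scene 55.60751155008546 -0.0993793433308303 257.73009709325004 182.58641547511212 [ 0.7596 -0.3278  0.6376]
lug_center [276.1, 156.3] 0.88 [0.4943 0.2237 0.0359]
lug_center [350.7, 132.4] 0.75 [0.6181 0.3976 0.0309]
lug_center [240.6, 114.7] 0.6 [0.3395 0.3182 0.0351]
face [207.6, 244.4] 0.65 [ 0.5411 -0.1056  0.1497]
punch [338.1, 173.8] 0.54 [0.6367 0.2695 0.0068]
die [311.3, 239.0] 0.73 [0.658  0.0594 0.028 ]
oiler [304.2, 131.7] 0.84 [0.5077 0.3576 0.0166]
top 46.545259970539156 -0.10553938354700072 250.74159355344102 198.79205397826203 [0.4426 0.0961 1.1213]
lug_center [202.3, 210.6] 0.69 [0.484  0.2407 0.0463]
lug_center [163.6, 267.3] 0.69 [0.3405 0.3388 0.006 ]
lug_center [139.6, 153.5] 0.63 [0.6208 0.4027 0.0428]
face [356.0, 190.3] 0.87 [ 0.5338 -0.1078  0.1499]
vise [347.4, 190.2] 0.61 [ 0.5343 -0.0905  0.1414]
punch [190.1, 152.9] 0.54 [0.6264 0.2781 0.0342]
punch [350.3, 189.3] 0.21 [ 0.5361 -0.0963  0.1447]
die [269.4, 146.2] 0.57 [ 0.6544  0.0821 -0.0006]
oiler [145.4, 207.0] 0.72 [0.4875 0.3734 0.0741]
wrist 62.92634991703181 0.021928088796726423 252.62991693926116 193.80790901975752 [0.212  0.594  0.3739]
lug_center [116.5, 277.2] 0.63 [0.3319 0.3465 0.0398]
oiler [215.6, 331.0] 0.61 [0.4627 0.4116 0.0336]
```

```bash
python3 - <<'E'
import cv2
a=cv2.imread("pics/scene0.png"); cv2.imwrite("pics/scene0b.png",cv2.resize(a,(800,600),interpolation=cv2.INTER_CUBIC))
a=cv2.imread("pics/top0.png"); cv2.imwrite("pics/top0b.png",cv2.resize(a,(800,600),interpolation=cv2.INTER_CUBIC))
E
```

```text
(no output)
```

View pics/scene0b.png

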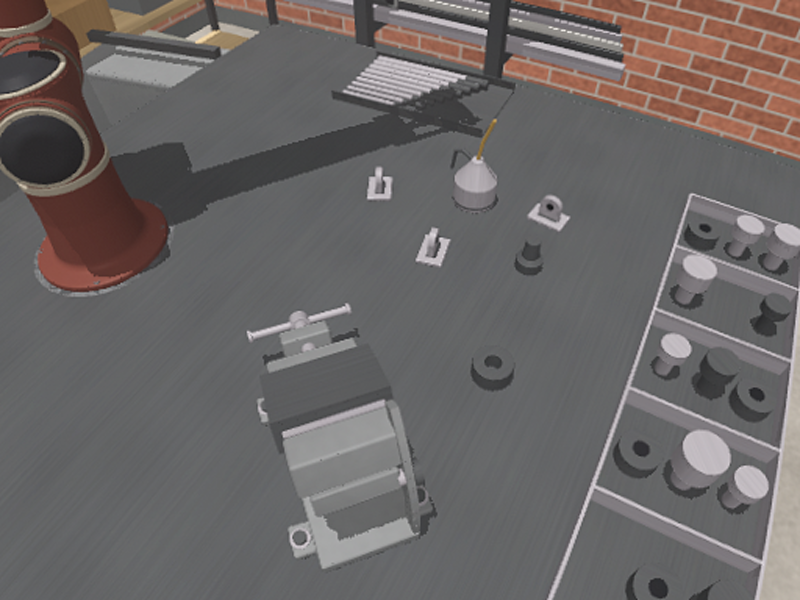

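View pics/top0b.png

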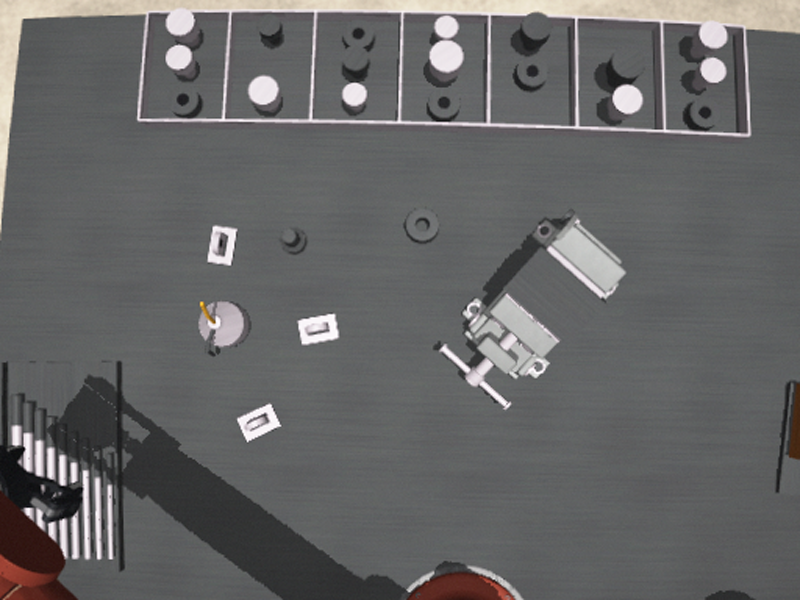

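Three lug plates are in view, at scene px (276,156), (351,132) and (241,115), which are top px (202,211), (140,154) and (164,267). Their y values are about 0.24, 0.40 and 0.33. The one farthest to the robot's right (smallest y) is scene (276,156) / top (202,211). I'll confirm that in a crop and measure the geometry.

```bash
python3 - <<'E'
from h import *
np.set_printoptions(precision=4,suppress=True)
a=cv2.imread("pics/scene0.png")[125:185,240:320]; b=cv2.imread("pics/top0.png")[180:240,162:242]
cv2.imwrite("pics/crop0.png",np.hstack([cv2.resize(x,(400,300),interpolation=cv2.INTER_CUBIC) for x in (a,b)]))
for n in ["scene","top"]:
    im=dict(np.load(n+"0.npz")); P=cloud(im); C=im["color"].astype(int)
    # lug
    m=(np.hypot(P[...,0]-.49,P[...,1]-.237)<.05)
    br=m&(C.min(2)>150)
    print(n,"bench z",np.nanmedian(P[...,2][m&(C.max(2)<110)]))
    q=P[br]; print("bright",len(q),np.percentile(q[:,2],[5,50,95]))
    fo=q[q[:,2]<.015]
    r=cv2.minAreaRect(fo[:,:2].astype(np.float32)*1000); print("foot",r)
    tp=P[m&(P[...,2]>.03)]; 
    r=cv2.minAreaRect(tp[:,:2].astype(np.float32)*1000); print("top",len(tp),r,tp[:,2].max())
    # face: plane via ransac around
    m=(np.hypot(P[...,0]-.537,P[...,1]+.107)<.03)
    q=P[m]
    best=None; rng=np.random.default_rng(0)
    for i in range(500):
        s=q[rng.choice(len(q),3,0)]; nn=np.cross(s[1]-s[0],s[2]-s[0]); nn/=np.linalg.norm(nn)+1e-12
        k=abs((q-s[0])@nn)<.002
        if best is None or k.sum()>best.sum(): best=k
    for it in range(3):
        c=q[best].mean(0); nn=np.linalg.svd(q[best]-c)[2][2]; nn*=np.sign(nn[2]); best=abs((q-c)@nn)<.002
    print("plane",c,nn,np.degrees(np.arccos(nn[2])),best.sum(),len(q))
    d=(P-c)@nn
    mm=(abs(d)<.003)&(np.linalg.norm(P-c,axis=2)<.1)
    nl,lab=cv2.connectedComponents(mm.astype(np.uint8)); 
    u=np.round(proj(im,c)[0]).astype(int); l=lab[u[1],u[0]]; mm=lab==l
    up=np.array([0,0,1])-nn*nn[2]; up/=np.linalg.norm(up); yy=np.cross(nn,up)
    X=np.c_[(P[mm]-c)@up,(P[mm]-c)@yy].astype(np.float32)*1000
    print("rect",cv2.minAreaRect(X),np.percentile(X,[1,99],axis=0),"up",up,"y",yy)
    o=im["color"].copy(); o[mm]=(255,0,0); cv2.imwrite(f"pics/face_{n}.png",cv2.resize(o[130:330,130:430] if n=="scene" else o[100:300,250:450],None,fx=2,fy=2)[:,:,::-1])
E
```

```text
scene bench z 0.0002756488950773913
bright 229 [0.0046 0.0067 0.0452]
foot ((487.16217041015625, 241.65762329101562), (39.283042907714844, 60.27792739868164), 12.021407127380371)
top 63 ((488.2999267578125, 239.0720977783203), (9.965928077697754, 31.485153198242188), 9.146048545837402) 0.04816705380479953
plane [ 0.5378 -0.1079  0.1496] [-0.2697  0.2149  0.9386] 20.17607516293102 757 758
rect ((-2.0366058349609375, 1.9326095581054688), (119.86113739013672, 83.32600402832031), 88.4465103149414) [[-42.0255 -56.9649]
 [ 38.3484  60.4399]] up [ 0.7341 -0.585   0.3449] y [0.6232 0.7821 0.    ]
top bench z 0.0013566046821370133
bright 377 [0.0028 0.0074 0.0466]
foot ((486.3187255859375, 243.50238037109375), (41.2761344909668, 61.362144470214844), 12.217053413391113)
top 65 ((487.1004943847656, 243.70814514160156), (10.062484741210938, 33.82719039916992), 12.17098331451416) 0.050691279783211377
plane [ 0.5373 -0.1076  0.1505] [-0.2722  0.2411  0.9315] 21.32362691859364 476 626
rect ((-3.3509254455566406, 2.9120559692382812), (80.78382873535156, 119.34555053710938), 0.8612672686576843) [[-42.1794 -55.6301]
 [ 36.0993  61.2782]] up [ 0.6973 -0.6177  0.3636] y [0.663  0.7486 0.    ]
```

```bash
python3 - <<'E'
import cv2,numpy as np
a=cv2.imread("pics/face_scene.png");b=cv2.imread("pics/face_top.png")
h=max(a.shape[0],b.shape[0]); 
p=lambda x:cv2.copyMakeBorder(x,0,h-x.shape[0],0,0,cv2.BORDER_CONSTANT)
c=np.hstack([p(a),p(b)]);cv2.imwrite("pics/faces.png",cv2.resize(c,(800,int(800*c.shape[0]/c.shape[1]))))
E
```

```text
(no output)
```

View pics/crop0.png

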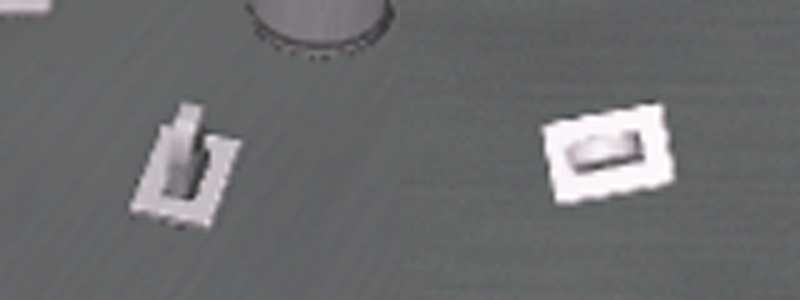

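View pics/faces.png

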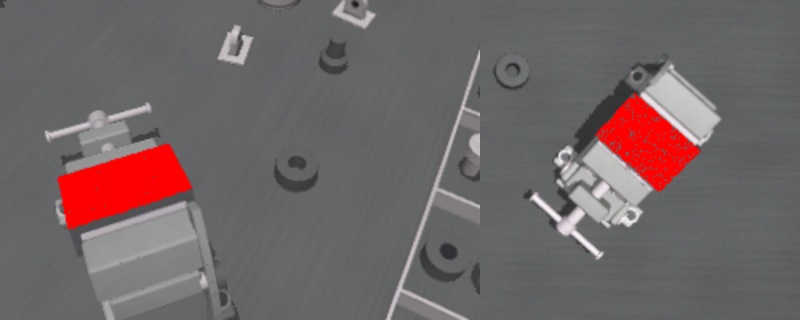

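The crop shows a plate standing on its foot with its lug along the 60 mm side; the scene crop is around (276,156), the top crop around (202,211). The face masks cover only the dark box face. Next I'll plan the approach move in tool axes.

```bash
cat >> h.py <<'E'
def plan(pos,head):
    """world TCP target + heading(deg) of tool x (mod 180)"""
    o=monitor.get_obs(); R=Ro.from_rotvec(o["tool_rot"]).as_matrix()
    h0=np.degrees(np.arctan2(R[1,0],R[0,0])); 
    d=(head-h0+90)%180-90
    print("t",round(o["t"],2),"pos",o["tool_pos"],"head",round(h0,2),"tilt z",R[:,2],"q6",round(o["q"][5],3),"F",o["contact_force"],"M",o["wrist_torque"],"open",round(o["opening"],4))
    print("shift",R.T@(np.array(pos)-o["tool_pos"]),"roll",-np.radians(d),"deg",d)
E
python3 - <<'E'
from h import *
np.set_printoptions(precision=4,suppress=True)
plan([.487,.2425,.17],12.1)
E
```

```text
t 1.05 pos [0.2829 0.5573 0.2313] head 63.08 tilt z [-0.  0. -1.] q6 -0.119 F [-0.8439 -0.165  -0.5216] M [-0.0014 -0.0124 -0.014 ] open 0.0853
shift [-0.1883  0.3245  0.0613] roll 0.8898055479565664 deg -50.98210248523683
```

>>> {"fn": "step_arm", "kwargs": {
  "targets": [-0.016, 0.027, 0, 0.07, -0.031, 0.054, 0, 0.15, -0.047, 0.081, 0, 0.22, -0.063, 0.108, 0, 0.3, -0.078, 0.135, 0, 0.37, -0.094, 0.162, 0, 0.45, -0.11, 0.189, 0, 0.52, -0.126, 0.216, 0, 0.59, -0.141, 0.243, 0, 0.67, -0.157, 0.27, 0, 0.74, -0.173, 0.298, 0, 0.82, -0.188, 0.325, 0, 0.89],
  "grip": 0.085
}}

```text
t: 2.05
tool_pos: [0.4883, 0.241, 0.2315]
tool_rot: [-3.125, -0.325, -0.001]
contact_force: [-0.5, 0.5, -0.3]
opening: 0.0849
```

```bash
python3 - <<'E'
from h import *
np.set_printoptions(precision=4,suppress=True)
im=imaging.get_image("wrist"); save("w1",im); np.savez("w1.npz",**im)
P=cloud(im); C=im["color"].astype(int)
m=(np.hypot(P[...,0]-.487,P[...,1]-.2425)<.05)
print("bench",np.nanmedian(P[...,2][m&(C.max(2)<110)]))
q=P[m&(P[...,2]>.003)&(P[...,2]<.012)&(C.min(2)>140)]
print(len(q),cv2.minAreaRect(q[:,:2].astype(np.float32)*1000))
q=P[m&(P[...,2]>.03)]
print(len(q),cv2.minAreaRect(q[:,:2].astype(np.float32)*1000),q[:,2].max())
for d in imaging.mark_of("lug_center",im): print(d, world(im,[d["uv"]],z=.023))
plan([.487,.2425,.012],12.1)
E
```

```text
bench 0.30524401439226323
1245 ((488.3765869140625, 242.8250732421875), (39.4146842956543, 60.228694915771484), 11.265005111694336)
17554 ((486.6407165527344, 243.25238037109375), (99.56876373291016, 34.34125518798828), 11.470215797424316) 0.3202135629290326
{'uv': [414.8, 30.2], 'score': 0.85} [[0.6204 0.4073 0.023 ]]
{'uv': [122.5, 48.1], 'score': 0.82} [[0.3365 0.3316 0.023 ]]
{'uv': [253.3, 164.6], 'score': 0.69} [[0.491  0.2409 0.023 ]]
t 2.15 pos [0.4895 0.2394 0.2315] head 11.75 tilt z [ 0.0009 -0.001  -1.    ] q6 0.114 F [-0.3033 -0.6488 -0.0615] M [0.0371 0.0418 0.0023] open 0.0848
shift [-0.002  -0.0038  0.2195] roll -0.006175549888463996 deg 0.3538329447814732
```

View pics/w1.png

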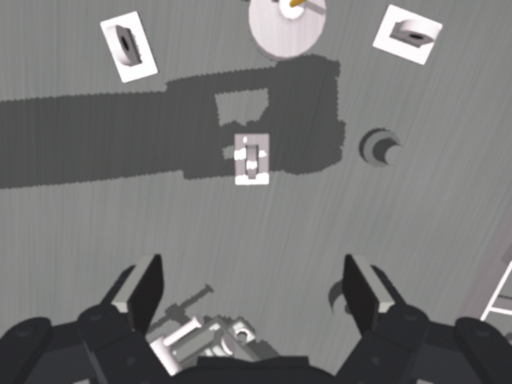

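The target plate is at about (252,160) in the wrist view, with its lug between the jaws and aligned to them. The position agrees to about 1 mm: (0.488, 0.243), heading 11.5°. I'll go down and grip.

>>> {"fn": "step_arm", "kwargs": {
  "targets": [0, -0.001, 0.025, 0, 0, -0.002, 0.055, 0, -0.001, -0.003, 0.085, 0, -0.001, -0.003, 0.115, 0, -0.001, -0.003, 0.145, 0, -0.001, -0.003, 0.17, 0, -0.001, -0.003, 0.19, 0, -0.001, -0.003, 0.205, 0, -0.001, -0.003, 0.214, 0, -0.001, -0.003, 0.219, 0, -0.001, -0.003, 0.219, 0, -0.001, -0.003, 0.219, 0],
  "grip": 0.085,
  "force": 20
}}

```text
t: 3.15
tool_pos: [0.4887, 0.2424, 0.0133]
tool_rot: [3.124, 0.322, 0.003]
contact_force: [1.4, 0.4, 0.5]
opening: 0.0851
```

>>> {"fn": "step_arm", "kwargs": {
  "targets": [0, 0, 0, 0, 0, 0, 0, 0, 0, 0, 0, 0, 0, 0, 0, 0, 0, 0, 0, 0, 0, 0, 0, 0, 0, 0, 0, 0, 0, 0, 0, 0, 0, 0, 0, 0, 0, 0, 0, 0],
  "grip": 0.0,
  "force": 20
}}

```text
t: 3.98
tool_pos: [0.4887, 0.2424, 0.0134]
tool_rot: [3.124, 0.322, 0.003]
contact_force: [-0.5, 0.4, 2.5]
opening: 0.0096
```

```bash
python3 - <<'E'
from h import *
np.set_printoptions(precision=4,suppress=True)
im=imaging.get_image("wrist"); save("w2",im)
im=imaging.get_image("scene"); np.savez("s2.npz",**im); cv2.imwrite("pics/s2.png",cv2.resize(im["color"][70:230,180:380],(800,640))[:600,:,::-1])
plan([.487,.2425,.012],12.1)
E
```

```text
t 4.08 pos [0.4887 0.2424 0.0134] head 11.77 tilt z [ 0.002  -0.0006 -1.    ] q6 0.12 F [-2.9764  0.1074  3.0714] M [-0.1481  0.3324  0.0455] open 0.0095
shift [-0.0016 -0.0005  0.0014] roll -0.005785301696776166 deg 0.33147337043514824
```

View pics/w2.png

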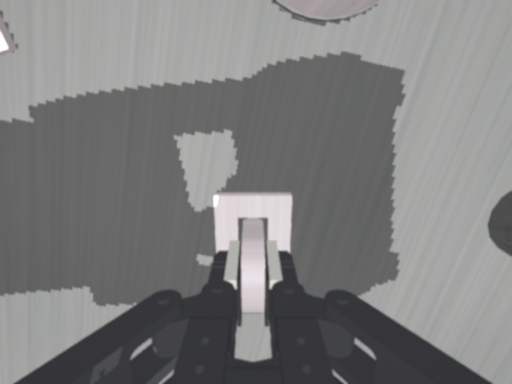

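View pics/s2.png

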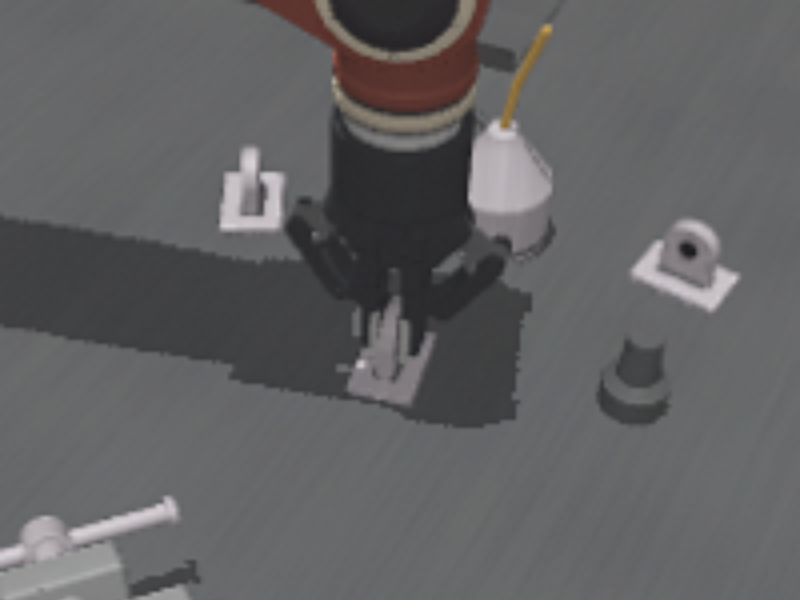

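Gripped cleanly: opening 9.5 mm, with the lug in the pads near (253,265) in the wrist view. The grasp is about 32 mm above the underside. Now I'll lift.

>>> {"fn": "step_arm", "kwargs": {
  "targets": [0, 0, -0.005, 0, 0, 0, -0.015, 0, 0, 0, -0.03, 0, 0, 0, -0.05, 0, 0, 0, -0.075, 0, 0, 0, -0.1, 0, 0, 0, -0.13, 0, 0, 0, -0.16, 0, 0, 0, -0.19, 0, 0, 0, -0.215, 0, 0, 0, -0.235, 0, 0, 0, -0.245, 0],
  "grip": 0.0,
  "force": 20
}}

```text
t: 5.08
tool_pos: [0.4892, 0.2429, 0.2626]
tool_rot: [-3.125, -0.322, -0.012]
contact_force: [0.5, 0.1, -2.0]
opening: 0.0097
```

```bash
python3 - <<'E'
from h import *
np.set_printoptions(precision=4,suppress=True)
plan([.5373,-.1044,.26],49.7)
E
```

```text
t 5.08 pos [0.4892 0.2429 0.2626] head 11.77 tilt z [ 0.0073  0.0012 -1.    ] q6 0.12 F [ 0.5428  0.0896 -2.0447] M [-0.0327 -0.0162  0.024 ] open 0.0097
shift [-0.0238  0.3498  0.0025] roll -0.6619466363226296 deg 37.92674852416788
```

>>> {"fn": "step_arm", "kwargs": {
  "targets": [-0.001, 0.012, 0, -0.03, -0.003, 0.038, 0, -0.08, -0.005, 0.07, 0, -0.14, -0.007, 0.105, 0, -0.2, -0.01, 0.14, 0, -0.27, -0.012, 0.178, 0, -0.34, -0.015, 0.216, 0, -0.41, -0.017, 0.254, 0, -0.48, -0.02, 0.288, 0, -0.55, -0.022, 0.318, 0, -0.61, -0.024, 0.34, 0, -0.65, -0.024, 0.35, 0, -0.662]
}}

```text
t: 6.08
tool_pos: [0.5365, -0.1075, 0.2614]
tool_rot: [2.85, 1.317, 0.008]
contact_force: [-0.6, 0.3, -1.5]
opening: 0.0097
```

```bash
python3 - <<'E'
from h import *
np.set_printoptions(precision=4,suppress=True)
ims={n:imaging.get_image(n) for n in ["wrist","scene"]}
for n in ims: np.savez(n+"3.npz",**ims[n])
save("w3",ims["wrist"]); cv2.imwrite("pics/s3.png",cv2.resize(ims["scene"]["color"][130:310,90:330],(800,600))[:,:,::-1])
plan([.5373,-.1044,.26],49.7)
for n in ims:
  im=ims[n]
  for o in ["face","lug_center"]:
    for d in imaging.mark_of(o,im)[:3]: print(n,o,d["uv"],d["score"],world(im,[d["uv"]]),world(im,[d["uv"]],z=.149))
E
```

```text
t 6.18 pos [ 0.5366 -0.1062  0.2614] head 49.53 tilt z [ 0.0055  0.0016 -1.    ] q6 -1.198 F [-0.0613 -0.1208 -2.4046] M [-0.0553  0.0135  0.0022] open 0.0094
shift [ 0.0018 -0.0006  0.0014] roll -0.0029339762515492875 deg 0.16810445640538774
wrist face [251.2, 186.7] 0.86 [[ 0.5361 -0.1066  0.1486]] [[ 0.536  -0.1065  0.149 ]]
wrist lug_center [254.0, 264.6] 0.71 [[ 0.5295 -0.0995  0.2886]] [[ 0.5951 -0.1536  0.149 ]]
scene face [207.0, 243.2] 0.7 [[ 0.5394 -0.1046  0.1505]] [[ 0.5387 -0.1039  0.149 ]]
scene lug_center [351.3, 135.2] 0.85 [[0.6209 0.3994 0.0213]] [[0.6496 0.2487 0.149 ]]
scene lug_center [242.4, 115.8] 0.78 [[0.3455 0.3175 0.0342]] [[0.4243 0.1947 0.149 ]]
scene lug_center [194.7, 196.8] 0.62 [[ 0.5476 -0.1172  0.2839]] [[ 0.4667 -0.0369  0.149 ]]
```

View pics/w3.png

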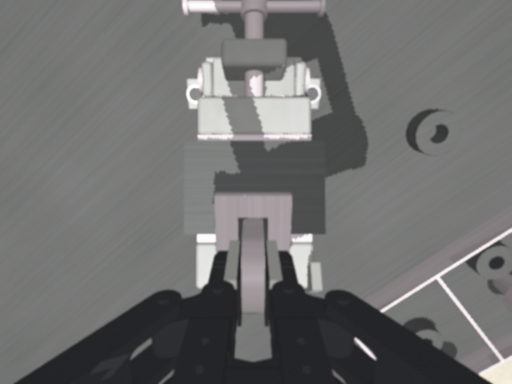

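View pics/s3.png

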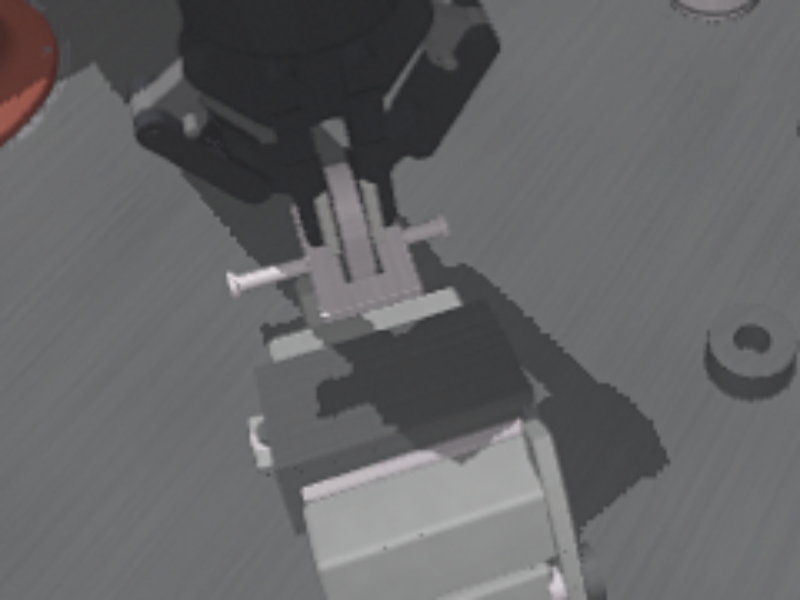

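The wrist view shows the part aligned with the face. The face spans columns 184–325, rows 141–235, and the foot spans columns 215–292 with its downhill edge at row 193. I'll measure the face and part from this view.

```bash
cat > face.py <<'E'
from h import *
np.set_printoptions(precision=4,suppress=True)
def facefit(im,c0=(.537,-.105,.149),n0=(-.27,.23,.935)):
    P=cloud(im); c=np.array(c0); nn=np.array(n0)
    tol=.006
    for it in range(6):
        m=(abs((P-c)@nn)<tol)&(np.linalg.norm(P-c0,axis=2)<.068)
        q=P[m]; c=q.mean(0); nn=np.linalg.svd(q-c,full_matrices=False)[2][2]; nn*=np.sign(nn[2]); tol=max(.002,tol*.7)
    m=(abs((P-c)@nn)<.003)&(np.linalg.norm(P-c0,axis=2)<.09)
    m=cv2.morphologyEx(m.astype(np.uint8),cv2.MORPH_OPEN,np.ones((3,3)))>0
    X3=P[m]
    up=np.array([0,0,1])-nn*nn[2]; up/=np.linalg.norm(up); yy=np.cross(nn,up)
    return P,c,nn,up,yy,m,X3
if __name__=="__main__":
    for n in ["wrist3"]:
        im=dict(np.load(n+".npz"))
        P,c,nn,up,yy,m,X3=facefit(im)
        X=np.c_[(X3-c)@up,(X3-c)@yy].astype(np.float32)*1000
        r=cv2.minAreaRect(X); print("n",nn,"slope",np.degrees(np.arccos(nn[2])),"up head",np.degrees(np.arctan2(up[1],up[0])))
        print(r, "centre",c+up*r[0][0]/1e3+yy*r[0][1]/1e3)
        print(np.percentile(X,[.5,99.5],axis=0))
        o=im["color"].copy(); o[m]=(255,0,0); cv2.imwrite("pics/wf.png",o[:,:,::-1])
        # foot: points at depth near foot top
        b=(P[...,2]>.245)&(P[...,2]<.262)&(im["color"].min(2)>70)
        q=P[b]; print("foot",len(q),np.percentile(q[:,2],[5,50,95]))
        r=cv2.minAreaRect(q[:,:2].astype(np.float32)*1000); print(r)
        o[b]=(0,255,0); cv2.imwrite("pics/wf.png",o[:,:,::-1])
        vv,uu=np.nonzero(b); print(uu.min(),uu.max(),vv.min(),vv.max())
        # foot plane tilt
        cc=q.mean(0); fn=np.linalg.svd(q-cc,full_matrices=False)[2][2]; print("footn",fn*np.sign(fn[2]))
        # foot front edge mid & side edges
        R=Ro.from_rotvec([2.85,1.317,.008]).as_matrix()
        T=(q-[.5366,-.1062,.2614])@R; print("tool frame foot x", np.percentile(T[:,0],[.5,99.5]),"y",np.percentile(T[:,1],[.5,99.5]),"z",np.median(T[:,2]))
E
python3 face.py
```

```text
n [-0.2652  0.2249  0.9376] slope 20.35174054265225 up head -40.30069477490779
((6.937309265136719, -0.2328033447265625), (120.07557678222656, 79.62606048583984), 89.76129150390625) centre [ 0.5374 -0.1044  0.1485]
[[-32.5768 -59.8186]
 [ 46.4282  59.2455]]
foot 3554 [0.2519 0.2538 0.2553]
((527.0526123046875, -98.11412048339844), (40.024147033691406, 33.1539421081543), 49.45676040649414)
214 291 192 252
footn [-0.0351  0.0237  0.9991]
tool frame foot x [-0.0197  0.0196] y [-0.0289  0.0019] z 0.00750827694084274
```

View pics/wf.png

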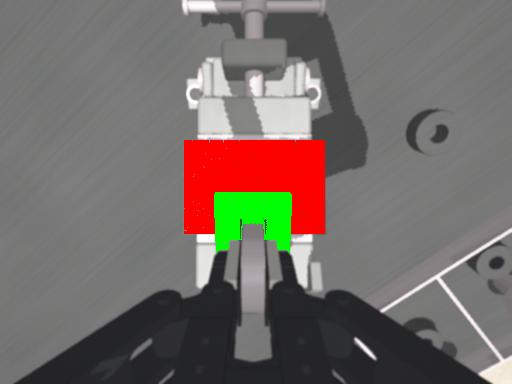

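The face fit is clean: 120.1 × 79.6 mm, slope 20.35°, uphill heading −40.3°, centre (0.5374, −0.1044, 0.1485). The foot centre sits about 0.8 mm uphill of the grasp.

The moves can't tilt the tool. So I'll touch down on the foot's uphill edge and roll the plate flush about the jaw axis at a light 20 N grip.

```bash
cat >> h.py <<'E'
FC=np.array([.5374,-.1044,.1485]); U=np.array([np.cos(np.radians(-40.3)),np.sin(np.radians(-40.3)),0]); Y=np.array([-U[1],U[0],0])
def rel(u,z): return FC+U*u/1e3+np.array([0,0,z/1e3])
def st():
    o=monitor.get_obs(); d=(o["tool_pos"]-FC)*1e3; F=o["contact_force"]
    print("t %.2f rel u %.2f y %.2f z %.2f  Fu %.1f Fy %.1f Fz %.1f"%(o["t"],d@U,d@Y,d[2],F@U,F@Y,F[2]),"M(u,y,z)",o["wrist_torque"]@np.array([U,Y,[0,0,1]]).T)
E
python3 - <<'E'
from h import *
np.set_printoptions(precision=4,suppress=True)
st(); plan(rel(-2.7,31),49.7)
E
```

```text
t 6.38 rel u -0.94 y 0.24 z 113.59  Fu 0.6 Fy 0.0 Fz -3.1 M(u,y,z) [-0.0227  0.0089 -0.0018]
t 6.38 pos [ 0.5368 -0.1036  0.2621] head 49.75 tilt z [ 0.0066  0.0018 -1.    ] q6 -1.197 F [ 0.465  -0.3519 -3.0583] M [-0.0115  0.0215 -0.0018] open 0.0097
shift [-0.0007 -0.0021  0.0826] roll 0.000948265851001315 deg -0.05433163111875672
```

```bash
sed -i 's/R=Ro.from_rotvec.*/o_=np.load("o3.npz"); R=Ro.from_rotvec(o_["r"]).as_matrix()/; s/T=(q-\[.5366,-.1062,.2614\])/T=(q-o_["p"])/' face.py; python3 - <<'E'
from h import *
o=monitor.get_obs(); np.savez("o3.npz",p=o["tool_pos"],r=o["tool_rot"])
im=imaging.get_image("wrist"); np.savez("wrist3.npz",**im); st()
E
python3 face.py
```

```text
t 6.43 rel u -0.90 y 0.35 z 113.78  Fu -0.4 Fy -0.1 Fz -1.7 M(u,y,z) [-0.06811056 -0.03440842  0.00307008]
n [-0.2653  0.2249  0.9376] slope 20.353158654508153 up head -40.28835207785444
((7.0792236328125, 0.7707977294921875), (120.2669677734375, 79.1941909790039), 89.84911346435547) centre [ 0.5375 -0.1047  0.1486]
[[-32.2493 -58.687 ]
 [ 46.3772  60.4305]]
foot 3547 [0.2526 0.2546 0.256 ]
((527.1885986328125, -94.0032958984375), (40.1746826171875, 32.854740142822266), 49.845298767089844)
214 291 192 252
footn [-0.0341  0.0223  0.9992]
tool frame foot x [-0.0187  0.0207] y [-0.0296  0.0013] z 0.007471886732084802
```

```bash
python3 - <<'E'
from h import *
np.set_printoptions(precision=4,suppress=True)
st(); plan(rel(-2.1,30)-Y*.0008,49.7)
E
```

```text
t 6.43 rel u -0.90 y 0.35 z 113.78  Fu -0.4 Fy -0.1 Fz -1.7 M(u,y,z) [-0.0681 -0.0344  0.0031]
t 6.43 pos [ 0.5369 -0.1035  0.2623] head 49.78 tilt z [ 0.007   0.0016 -1.    ] q6 -1.197 F [-0.4055  0.1631 -1.686 ] M [-0.0742  0.0178  0.0031] open 0.0094
shift [-0.0016 -0.0016  0.0838] roll 0.0013285591593546846 deg -0.076120832664472
```

>>> {"fn": "step_arm", "kwargs": {
  "targets": [0, 0, 0.005, 0, -0.001, -0.001, 0.015, 0, -0.0015, -0.0015, 0.028, 0, -0.0015, -0.0015, 0.04, 0, -0.0015, -0.0015, 0.052, 0, -0.0015, -0.0015, 0.063, 0, -0.0015, -0.0015, 0.072, 0, -0.0015, -0.0015, 0.079, 0, -0.0015, -0.0015, 0.083, 0, -0.0015, -0.0015, 0.084, 0, -0.0015, -0.0015, 0.084, 0, -0.0015, -0.0015, 0.084, 0]
}}

```text
t: 7.43
tool_pos: [0.5359, -0.1037, 0.179]
tool_rot: [2.848, 1.321, 0.012]
contact_force: [0.8, 0.2, -1.8]
opening: 0.0097
```

```bash
python3 - <<'E'
from h import *
np.set_printoptions(precision=4,suppress=True)
st(); plan(rel(-2.1,23.9)-Y*.0008,49.7)
E
```

```text
t 7.43 rel u -1.59 y -0.49 z 30.49  Fu 0.5 Fy 0.7 Fz -1.8 M(u,y,z) [ 0.0249 -0.044  -0.0421]
t 7.43 pos [ 0.5359 -0.1037  0.179 ] head 49.77 tilt z [ 0.0082  0.0012 -1.    ] q6 -1.199 F [ 0.841  0.239 -1.79 ] M [-0.0094 -0.0497 -0.0421] open 0.0097
shift [-0.0004 -0.0006  0.0066] roll 0.0012989086224845098 deg -0.07442198204151396
```

>>> {"fn": "step_arm", "kwargs": {
  "targets": [0, 0, 0.001, 0, 0, -0.0005, 0.002, 0, 0, -0.0005, 0.003, 0, 0, -0.0005, 0.004, 0, 0, -0.0005, 0.005, 0, 0, -0.0005, 0.006, 0, 0, -0.0005, 0.006, 0]
}}

```text
t: 8.02
tool_pos: [0.5354, -0.1034, 0.1727]
tool_rot: [2.848, 1.321, 0.012]
contact_force: [0.8, -0.3, -2.2]
opening: 0.0097
```

```bash
python3 -c "
from h import *
np.set_printoptions(precision=3,suppress=True)
st()"
```

```text
t 8.02 rel u -2.21 y -0.55 z 24.15  Fu 0.7 Fy 0.3 Fz -2.2 M(u,y,z) [-0.012  0.046 -0.032]
```

>>> {"fn": "step_arm", "kwargs": {
  "targets": [0, 0, 0.0005, 0, 0, 0, 0.001, 0, 0, 0, 0.0015, 0, 0, 0, 0.002, 0, 0, 0, 0.002, 0]
}}

```text
t: 8.43
tool_pos: [0.5356, -0.1034, 0.1721]
tool_rot: [2.848, 1.321, 0.012]
contact_force: [-3.9, 2.0, 5.0]
opening: 0.0094
```

```bash
python3 -c "
from h import *
np.set_printoptions(precision=3,suppress=True)
st()"
```

```text
t 8.43 rel u -2.02 y -0.44 z 23.55  Fu -4.3 Fy -1.0 Fz 5.0 M(u,y,z) [-0.339  0.542 -0.021]
```

Contact came at z ≈ 23.6 mm above the face centre, close to the 23.9 mm predicted for the uphill edge. Now I'll roll the plate along the arc.

>>> {"fn": "step_arm", "kwargs": {
  "targets": [0, -0.0003, 0.0015, 0, 0, -0.0008, 0.002, 0, 0, -0.0013, 0.0026, 0, 0, -0.0018, 0.0032, 0, 0, -0.0023, 0.0038, 0, 0, -0.0028, 0.0044, 0, 0, -0.0033, 0.005, 0, 0, -0.0037, 0.0055, 0, 0, -0.0037, 0.0055, 0]
}}

```text
t: 9.18
tool_pos: [0.5341, -0.102, 0.1695]
tool_rot: [2.844, 1.319, 0.016]
contact_force: [-3.8, 0.0, 8.3]
opening: 0.0099
```

```bash
python3 - <<'E'
from h import *
np.set_printoptions(precision=4,suppress=True)
st(); im=imaging.get_image("wrist"); save("w4",im)
im=imaging.get_image("scene"); cv2.imwrite("pics/s4.png",cv2.resize(im["color"][140:290,120:320],(800,600),interpolation=cv2.INTER_CUBIC)[:,:,::-1])
st()
E
```

```text
t 9.18 rel u -4.08 y -0.34 z 20.97  Fu -2.9 Fy -2.4 Fz 8.3 M(u,y,z) [-0.4588  0.1372 -0.118 ]
t 9.28 rel u -4.09 y -0.34 z 20.97  Fu -2.1 Fy -3.0 Fz 8.4 M(u,y,z) [-0.4744  0.124  -0.0879]
```

View pics/w4.png

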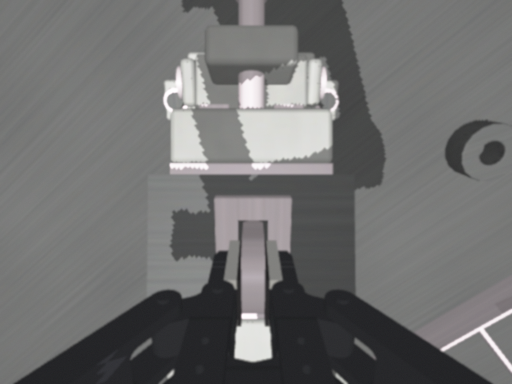

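View pics/s4.png

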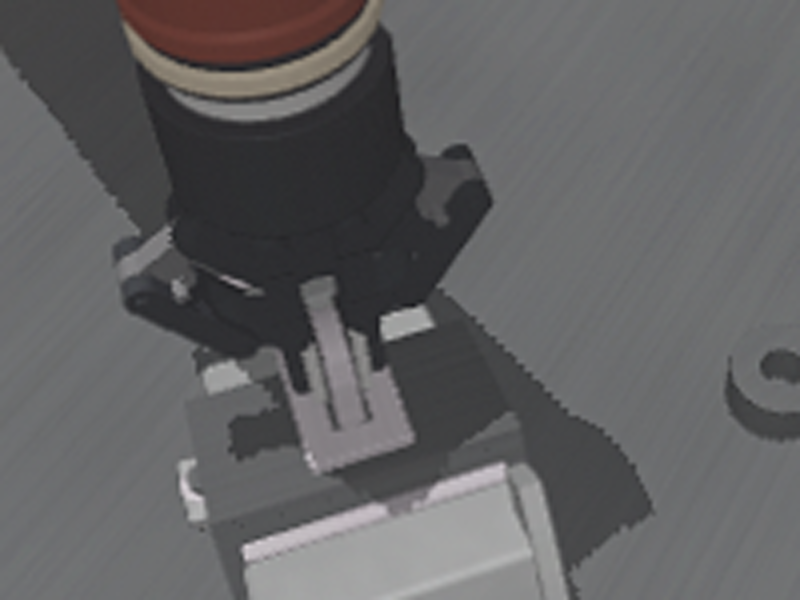

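>>> {"fn": "step_arm", "kwargs": {
  "targets": [0, -0.0003, 0.003, 0, 0, -0.0009, 0.0036, 0, 0, -0.0015, 0.0042, 0, 0, -0.0021, 0.0048, 0, 0, -0.0027, 0.0055, 0, 0, -0.0033, 0.0062, 0, 0, -0.0039, 0.0069, 0, 0, -0.0044, 0.0075, 0, 0, -0.0047, 0.008, 0, 0, -0.0047, 0.008, 0]
}}

```text
t: 10.12
tool_pos: [0.5316, -0.0999, 0.1641]
tool_rot: [2.841, 1.317, 0.018]
contact_force: [-3.1, -0.4, 8.7]
opening: 0.0095
```

```bash
python3 - <<'E'
from h import *
np.set_printoptions(precision=4,suppress=True)
st(); im=imaging.get_image("wrist"); save("w5",im)
im=imaging.get_image("scene"); cv2.imwrite("pics/s5.png",cv2.resize(im["color"][140:290,120:320],(800,600),interpolation=cv2.INTER_CUBIC)[:,:,::-1])
st()
E
```

```text
t 10.12 rel u -7.31 y -0.31 z 15.57  Fu -2.1 Fy -2.3 Fz 8.7 M(u,y,z) [-0.5554  0.1853 -0.0878]
t 10.22 rel u -7.30 y -0.30 z 15.57  Fu -3.1 Fy -2.6 Fz 7.3 M(u,y,z) [-0.5621  0.1295 -0.0903]
```

View pics/s5.png

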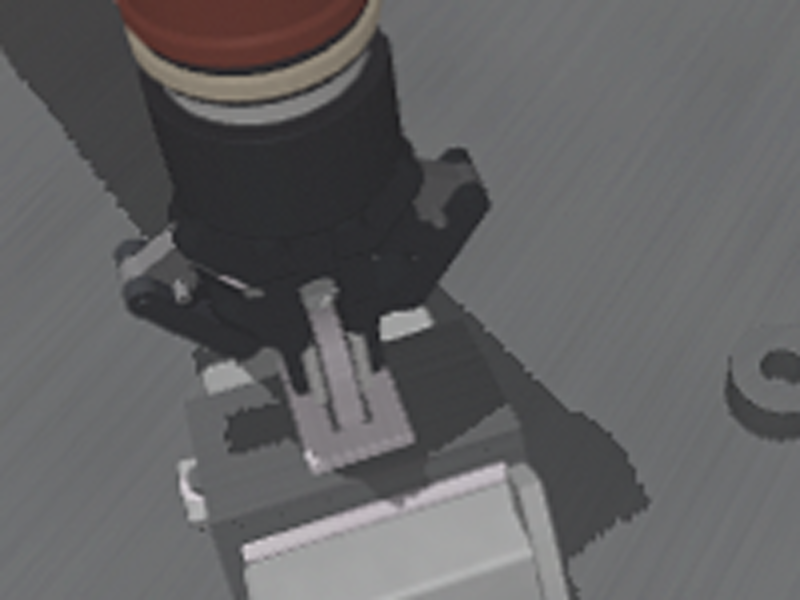

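It's rotating, with the uphill edge staying put near (360,455) in the crop. I'll carry on to flush.

>>> {"fn": "step_arm", "kwargs": {
  "targets": [0, -0.001, 0.003, 0, 0, -0.0016, 0.0035, 0, 0, -0.0022, 0.004, 0, 0, -0.0028, 0.0045, 0, 0, -0.0033, 0.005, 0, 0, -0.0038, 0.0055, 0, 0, -0.0043, 0.006, 0, 0, -0.0048, 0.0065, 0, 0, -0.0052, 0.007, 0, 0, -0.0052, 0.0072, 0, 0, -0.0052, 0.0072, 0]
}}

```text
t: 11.13
tool_pos: [0.5295, -0.0977, 0.1593]
tool_rot: [2.837, 1.315, 0.023]
contact_force: [-0.7, -0.7, 5.5]
opening: 0.0099
```

```bash
python3 - <<'E'
from h import *
np.set_printoptions(precision=4,suppress=True)
st(); im=imaging.get_image("wrist"); save("w6",im); np.savez("w6.npz",**im)
im=imaging.get_image("scene"); np.savez("s6.npz",**im);cv2.imwrite("pics/s6.png",cv2.resize(im["color"][140:290,120:320],(800,600),interpolation=cv2.INTER_CUBIC)[:,:,::-1])
st()
E
```

```text
t 11.13 rel u -10.39 y -0.01 z 10.81  Fu -0.1 Fy -1.0 Fz 5.5 M(u,y,z) [-0.2965 -0.2972 -0.0679]
t 11.23 rel u -10.40 y -0.01 z 10.81  Fu -0.1 Fy -1.0 Fz 5.2 M(u,y,z) [-0.3557 -0.2461 -0.0199]
```

View pics/s6.png

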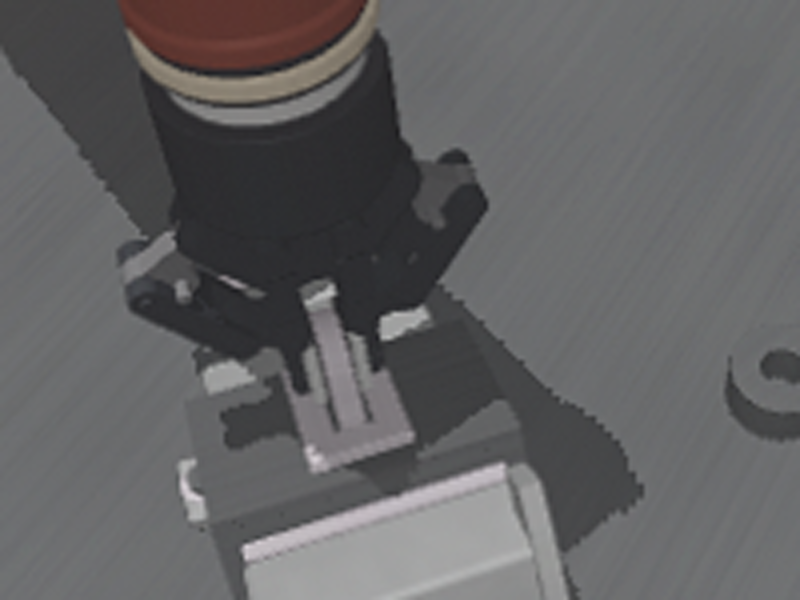

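View pics/w6.png

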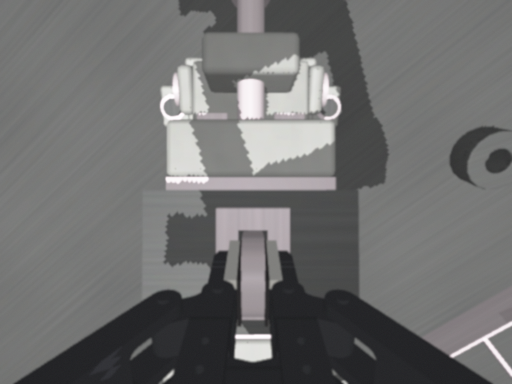

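```bash
cat > chk.py <<'E'
import sys
from h import *
np.set_printoptions(precision=2,suppress=True)
N=np.array([-.2653,.2249,.9376]);N/=np.linalg.norm(N)
up=np.array([0,0,1])-N*N[2];up/=np.linalg.norm(up);yy=np.cross(N,up)
def chk(im,wrist=True):
    P=cloud(im); C=im["color"].astype(int); d=(P-FC)@N; a=(P-FC)@up; b=(P-FC)@yy
    near=(abs(a)<.06)&(abs(b)<.075)
    # face plane refit
    pf=near&(abs(d)<.003)
    q=P[pf]; c=q.mean(0); n=np.linalg.svd(q-c,full_matrices=False)[2][2]; n*=np.sign(n[2])
    u2=np.array([0,0,1])-n*n[2];u2/=np.linalg.norm(u2);y2=np.cross(n,u2)
    print("face slope %.2f head %.2f  offset along N mm"%(np.degrees(np.arccos(n[2])),np.degrees(np.arctan2(u2[1],u2[0]))),((c-FC)@N)*1e3,pf.sum())
    A=(P-FC)@u2*1e3;B=(P-FC)@y2*1e3;D=(P-c)@n*1e3
    print("face A",np.percentile(A[pf],[.5,99.5]),"B",np.percentile(B[pf],[.5,99.5]))
    ft=near&(D>3.5)&(D<12)&(abs(B)<24)&(abs(A)<33)
    ft=cv2.erode(ft.astype(np.uint8),np.ones((2,2)))>0
    q=P[ft]; k=np.c_[A[ft],B[ft],np.ones(ft.sum())]
    s,*_=np.linalg.lstsq(k,D[ft],rcond=None); r=D[ft]-k@s; g=abs(r)<1; s,*_=np.linalg.lstsq(k[g],D[ft][g],rcond=None)
    print("foot tilt vs face deg: along slope %.2f across %.2f, height at centre %.2f"%(np.degrees(s[0]),np.degrees(s[1]),s[2]),ft.sum())
    X=np.c_[A[ft],B[ft]].astype(np.float32)
    print("foot A",np.percentile(A[ft],[.5,99.5]),"B",np.percentile(B[ft],[.5,99.5]),cv2.minAreaRect(X))
    # lug side direction
    lg=near&(D>14)&(D<46)&(abs(B)<6)&(abs(A)<25)
    return pf,ft
if __name__=="__main__":
    for f in sys.argv[1:]:
        im=dict(np.load(f+".npz")); print(f); pf,ft=chk(im)
        o=im["color"].copy(); o[pf]=(255,0,0); o[ft]=(0,255,0); cv2.imwrite(f"pics/chk_{f}.png",o[:,:,::-1])
E
python3 chk.py w6 s6
```

```text
w6
face slope 20.36 head -40.28  offset along N mm -0.02132978828714785 15827
face A [-39.2   39.25] B [-59.41  59.54]
foot tilt vs face deg: along slope -1.55 across 0.35, height at centre 6.67 2360
foot A [-29.4   29.88] B [-17.91  20.57] ((0.42952728271484375, 1.2741737365722656), (38.79600524902344, 59.657188415527344), 89.84139251708984)
s6
face slope 20.22 head -40.38  offset along N mm 0.31569079324589255 1876
face A [-39.65  41.23] B [-60.03  58.77]
foot tilt vs face deg: along slope -1.82 across 0.51, height at centre 6.65 308
foot A [-7.89 31.11] B [-17.26  19.35] ((11.313596725463867, 1.1859703063964844), (37.122100830078125, 39.693115234375), 89.20899963378906)
```

View pics/chk_w6.png

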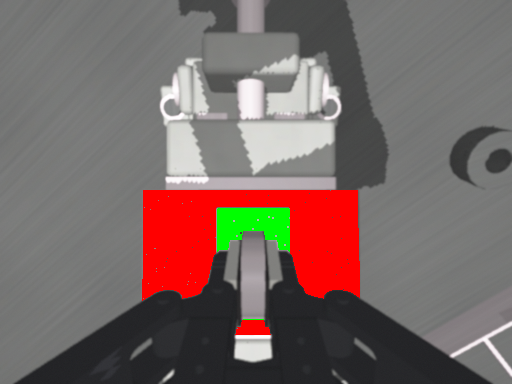

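View pics/chk_s6.png

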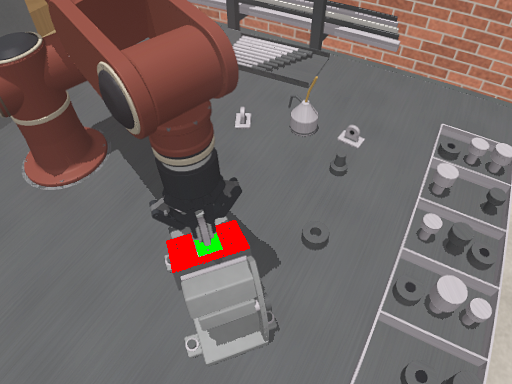

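Nearly flush: 1.5° short of parallel to the slope, 0.4 mm off along the slope and 1.2 mm off across. I'll ease off, shift across by 1.3 mm and press on.

>>> {"fn": "step_arm", "kwargs": {
  "targets": [0, 0, -0.0003, 0, -0.0008, 0, -0.0003, 0, -0.0015, 0, -0.0003, 0, -0.0015, -0.0003, 0.0005, 0, -0.0015, -0.0007, 0.0013, 0, -0.0015, -0.001, 0.002, 0, -0.0015, -0.0013, 0.0028, 0, -0.0015, -0.0015, 0.0035, 0, -0.0015, -0.0015, 0.004, 0, -0.0015, -0.0015, 0.004, 0, -0.0015, -0.0015, 0.004, 0]
}}

```text
t: 12.15
tool_pos: [0.5283, -0.0983, 0.1583]
tool_rot: [2.835, 1.315, 0.025]
contact_force: [-5.4, 2.9, 12.8]
opening: 0.0093
```

```bash
python3 - <<'E'
from h import *
np.set_printoptions(precision=4,suppress=True)
st(); im=imaging.get_image("wrist"); np.savez("w7.npz",**im)
im=imaging.get_image("scene"); np.savez("s7.npz",**im)
st()
E
python3 chk.py w7 s7
```

```text
t 12.15 rel u -10.87 y -1.20 z 9.79  Fu -6.0 Fy -1.3 Fz 12.8 M(u,y,z) [-0.4657  0.4533 -0.0546]
t 12.25 rel u -10.89 y -1.20 z 9.79  Fu -5.9 Fy -0.8 Fz 12.4 M(u,y,z) [-0.4781  0.4754 -0.0685]
w7
face slope 20.33 head -40.22  offset along N mm -0.02258203972412432 15784
face A [-39.39  39.24] B [-59.63  59.47]
foot tilt vs face deg: along slope -0.12 across 0.16, height at centre 6.03 2387
foot A [-29.63  29.76] B [-19.6   19.48] ((0.45050811767578125, -0.14456558227539062), (39.2761344909668, 60.197593688964844), 89.70069122314453)
s7
face slope 20.21 head -40.43  offset along N mm 0.3175686699418219 1883
face A [-39.78  41.28] B [-60.02  58.7 ]
foot tilt vs face deg: along slope -0.27 across 0.53, height at centre 6.02 308
foot A [-8.79 31.12] B [-18.62  18.03] ((9.949156761169434, -0.2843971252441406), (42.32481384277344, 36.959720611572266), 0.402776837348938)
```

Flush and centred: tilt −0.1°, foot height 6.03 mm against 6 mm nominal, offsets under 0.2 mm. The normal push is about 15.7 N, so I'll ease it to about 10 N.

>>> {"fn": "step_arm", "kwargs": {
  "targets": [0, -0.001, 0.0027, 0, 0, -0.0008, 0.0023, 0, 0, -0.0007, 0.002, 0, 0, -0.0007, 0.002, 0, 0, -0.0007, 0.002, 0, 0, -0.0007, 0.002, 0]
}}

```text
t: 12.75
tool_pos: [0.5284, -0.0983, 0.1583]
tool_rot: [2.833, 1.314, 0.026]
contact_force: [-3.7, 1.1, 8.4]
opening: 0.01
```

```bash
python3 - <<'E'
from h import *
np.set_printoptions(precision=4,suppress=True)
st(); im=imaging.get_image("wrist"); np.savez("w8.npz",**im); save("w8",im);st()
im=imaging.get_image("scene"); np.savez("s8.npz",**im); save("s8",im)
st()
E
python3 chk.py w8
```

```text
t 12.75 rel u -10.84 y -1.20 z 9.81  Fu -3.6 Fy -1.6 Fz 8.4 M(u,y,z) [-0.4559  0.3178 -0.0649]
t 12.80 rel u -10.86 y -1.19 z 9.79  Fu -3.3 Fy -1.5 Fz 8.0 M(u,y,z) [-0.4622  0.2856 -0.084 ]
t 12.85 rel u -10.85 y -1.19 z 9.81  Fu -3.5 Fy -1.8 Fz 9.1 M(u,y,z) [-0.5072  0.3457 -0.0531]
w8
face slope 20.31 head -40.25  offset along N mm -0.02576658273393921 15794
face A [-39.35  39.33] B [-59.63  59.41]
foot tilt vs face deg: along slope 0.02 across 0.10, height at centre 6.08 2413
foot A [-29.61  29.9 ] B [-19.65  19.42] ((0.3426666259765625, -0.19559097290039062), (39.430198669433594, 59.938716888427734), 89.86634826660156)
```

View pics/s8.png

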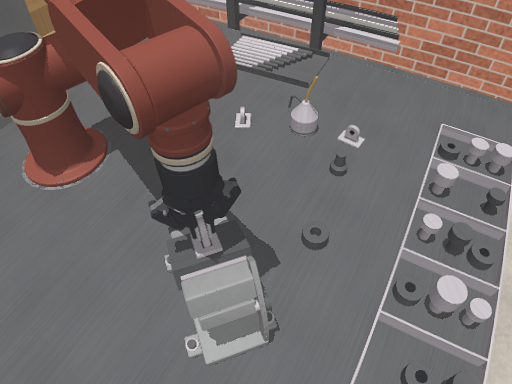

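The plate sits flush on the face near (206,243), still gripped. The punch, die and oil can stand where they were. The normal push is about 11 N. Handing in.

```bash
python3 -c "
from h import *
print(ticket.finish_job()); st()"
```

```text
the job is handed in; nothing more can be done
None
the job is handed in; nothing more can be done
```

The lug plate farthest to the robot's right is now flush on the box section's sloping face, still gripped and pressed on. I handed the job in at about 12.9 s.

The moves could not tilt the tool, so I gripped the lug lightly (20 N), touched down on the foot's uphill edge and rolled the plate flush about the jaw axis. At that point it was 1.2 mm off to one side, so I eased off and shifted it across.

| Last check (wrist camera and force reading) | Result |
|---|---|
| Foot tilt relative to the face | under 0.2° |
| Foot top above the face | 6.1 mm (nominal 6 mm) |
| Off centre | about 0.3 mm along the slope, 0.2 mm across |
| Lug in line with the slope | within about 0.2° |
| Push normal to the face | about 11 N, after easing from about 16 N |

- **Scene camera:** one press earlier it gave slightly larger tilts, 0.3° along the slope and 0.5° across. That is within what it can resolve at that range.
- **Bystanders and vise:** in the last scene view the punch, die and oil can stood where they started, judged by eye. The face measured the same before and after pressing, so the vise did not shift.
- **Side load:** a force of about 1.5 N across the slope and a small twist remained at the wrist when I handed in.

No check failed. After hand-in the station gave no further readings, so I could not check the final second.

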